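# Load an open carrier of standing vials onto the imaging stage

### The arm

A 6-joint arm with a two-finger parallel gripper is mounted at the origin on a cart in front of the work surface, level with it; the furniture and walls round the work are solid. World frame = base frame: x ahead of the robot, y to its left, z up, the work surface at z = 0. Lengths are in m, angles in degrees, forces in N, time in s.
With the tool pointing down it reaches from about 0.275 to 0.75 m from the base axis. Payload 10.2 kg.
Tool frame: the origin (TCP) lies on the centre line of the jaws, within the pads' length; the fingertips stand 17 mm ahead of it and the grasp point (between the pads) lies 2 mm behind it; z points along the fingers, y is the line along which they close (so a half turn about z gives the same grasp; the last joint's range is limited). The gripper opens to 85 mm and grips with 20 to 120 N. Pads are 22 mm wide; open, the fingers measure 114 mm over their backs; the gripper's body (76 mm by 85 mm) begins 54 mm behind the grasp point. The pads swing forward as they close: fully open they stand 13 mm farther back than shut.
Start: joints at [60.825, 17.928, 85.812, -0, 76.261, -12.8], TCP at [0.148, 0.504, 0.248] pointing down, gripper open.
Joint ranges: [-168.41, 168.41], [-55.51, 124.54], [10.69, 146.95], [-70.63, 250.63], [1, 178], [-165.06, 165.06]. Speed limits (degrees/s): [136.94, 136.94, 172.46, 180, 180, 180].

### API

Orientations are given as a 3x3 rotation matrix whose columns are the frame's x, y, z axes.
In Python, from station import r gives the robot as it stands.
- The arm moves only by the tool send_rows, never from a script. Its argument "moves" is a list of rows, each a list of 3 entries, a list of its own where there are three numbers: the turn, a rotation vector about the world's x, y, z in degrees, then the shift along the world's x, y, z in mm, then the closure, from 0 (fully open) to 1 (shut). In form: [[[ax, ay, az], [tx, ty, tz], fingers], ...]. A call has 1 to 20 rows; each row shifts and turns the commanded pose from where the row before left it; what a row does not reach is not made up. A row lasts 1/10 s, in which the tool goes at most 50 mm and 8.59 degrees, less where a joint would pass 70% of its speed; a pose out of reach is approached as far as the arm can. A call is refused whole if a number of a shift passes 50 or a number of a turn 8.59, either way. A call with a gripper value outside its range is refused whole. The fingers move at their own pace and stop on an object; "squeeze" is the grip in N (left out, the last holds). Time passes only in rows, so rows that do not move let the fingers close. It gives the time, the measured TCP pose, the force, the opening and the grip force at its end, in the units of the state.
- r.sense(): the state, without advancing time (a new reading comes with each control period).
- r.grab_frame(name): name is "scene" or "top" or "wrist"; returns a dict with "pixels" (400x640x3 uint8, red, green, blue), "mtx" (3x3 intrinsics, pixels), "camera_from_world" (4x4, takes a point from world to camera coordinates). Camera axes: x right, y down, z forward; pixel columns grow to the right and rows downward; lengths in m; the calibration is good to about 2 mm. A picture is of the moment at which its call begins. There is no depth.
- r.job_done(): hands the job in; it is judged then, once.
The state is a dict: "time_s": time; "joints": joint angles; "qd": joint speeds; "joint_torque": joint torques, N m; "ee_pos": TCP position; "ee_rot": TCP orientation; "force": force on the tool from outside, world axes, zero at the start; "moment": the same for the moment, N m; "gripper_width": finger opening in m; "grasp_force": force on a finger pad.
Only numpy, scipy, OpenCV 4.12 (cv2) and the standard library are available. Lean on these libraries where they do the work, as an engineer would, in place of code of your own. Each camera call takes 0.05 s, during which the arm holds its last target. There are 200 camera calls.

### The job

Lift the small open tray with the four standing vials by its handle, carry it level, and set it down on the raised stage between the two side guides, a couple of finger-widths short of the back stop. Let go of it, then push it from its front until it lies squarely against the back stop. All four vials must end up still standing in the tray; leave the other things on the worktop where they are.

Things in the scene. Friction and masses are not known exactly. Their poses are not given: they have to be found in the camera images.
- carrier: shallow open steel tray, 130 (x) x 96 (y) mm, walls 4 mm thick and 14 mm high, inner floor 4 mm above its underside, 0.35 kg, standing loose on the worktop with four loose vials upright in it. Origin at the centre of its underside, z up, x along the long side; its front is the -x end (towards the robot), where a plate stands up from the wall. A carrying handle rises from its centre; the vials are on both sides of the handle.
- handle (a point): centre of the tray's handle bar, 76 mm above the tray's underside, straight above its centre: black bar 46 mm long along the tray's x, 14 mm thick along the tray's y, 26 mm high (63 to 89 mm above the underside), on two 8 mm square posts 16 mm either side of the centre. Axes as the tray's.
- push_plate (a point): point on the outer face of the plate in the middle of the tray's front wall, 65 mm in front of the tray's centre and 25 mm above its underside; the plate is 50 mm wide (along y), 4 mm thick and stands up to 35 mm above the tray's underside. Axes as the tray's.
- vial_1_mid (a point): middle (half-way up) of capped glass vial 1, 12 mm in diameter, 32 mm tall, 12 g, standing loose on the tray floor and reaching 36 mm above the tray's underside; z along the vial, up while it stands.
- vial_2_mid (a point): middle (half-way up) of capped glass vial 2, 12 mm in diameter, 32 mm tall, 12 g, standing loose on the tray floor and reaching 36 mm above the tray's underside; z along the vial, up while it stands.
- vial_3_mid (a point): middle (half-way up) of capped glass vial 3, 12 mm in diameter, 32 mm tall, 12 g, standing loose on the tray floor and reaching 36 mm above the tray's underside; z along the vial, up while it stands.
- vial_4_mid (a point): middle (half-way up) of capped glass vial 4, 12 mm in diameter, 32 mm tall, 12 g, standing loose on the tray floor and reaching 36 mm above the tray's underside; z along the vial, up while it stands.
- stage: imaging stage, fixed: flat aluminium plate 170 (x) x 142 (y) mm on a grey base, top 40 mm above the worktop. Origin at the centre of its underside (worktop height), z up; its open front is the -x end, at x = -85 mm. Along both sides stand guides 10 mm high above the plate with inner faces at y = -61 and +61 mm, from x = -42 to +82 mm; across the back stands the stop, 24 mm high above the plate and 110 mm wide, its front face at x = +75 mm.
- home (a point): point on top of the stage plate, at x = +10 mm, y = 0 in the stage's frame, where the centre of the tray's underside lies when the tray is against the back stop and midway between the guides. Axes as the stage's: +x towards the stop.
- dropper: bystander: small dropper bottle, 28 mm in diameter, 92 mm tall, loose on the worktop; origin at the centre of its underside.
- jar: bystander: screw-top jar, 43 mm in diameter, 51 mm tall, loose on the worktop; origin at the centre of its underside.
- block: bystander: aluminium block 30 (x) x 45 (y) x 22 mm high, loose on the worktop; origin at the centre of its underside.

How it is judged (in metres and radians):
On the way, in this order (a step that is already met when the one before it is completed fails the run):
1. the tray is carried: lifted at least 50 mm off the worktop with all four vials standing in it (height (world z) of carrier above 0.05 m and horizontal distance between carrier and home above 0.15 m and angle between each of vial_1_mid, vial_2_mid, vial_3_mid, vial_4_mid's own z axis and vertical below 0.25 rad and horizontal distance between each of vial_1_mid, vial_2_mid, vial_3_mid, vial_4_mid and handle below 0.075 m and z of vial_1_mid in the frame of carrier between 0.0175 and 0.026 m and z of vial_2_mid in the frame of carrier between 0.0175 and 0.026 m and z of vial_3_mid in the frame of carrier between 0.0175 and 0.026 m and z of vial_4_mid in the frame of carrier between 0.0175 and 0.026 m), for 0.1 s.
2. the tray stands on the stage between the guides, let go of, 10 to 70 mm short of the back stop, all vials standing (z of carrier in the frame of stage between 0.036 and 0.044 m and y of carrier in the frame of stage between -0.018 and 0.018 m and angle between carrier's own z axis and vertical below 0.05 rad and contact force between carrier and the fingers below 0.1 N and x of carrier in the frame of stage between -0.06 and 0 m and angle between each of vial_1_mid, vial_2_mid, vial_3_mid, vial_4_mid's own z axis and vertical below 0.25 rad and horizontal distance between each of vial_1_mid, vial_2_mid, vial_3_mid, vial_4_mid and handle below 0.075 m and z of vial_1_mid in the frame of carrier between 0.0175 and 0.026 m and z of vial_2_mid in the frame of carrier between 0.0175 and 0.026 m and z of vial_3_mid in the frame of carrier between 0.0175 and 0.026 m and z of vial_4_mid in the frame of carrier between 0.0175 and 0.026 m), for 0.2 s.
At the end, for the whole second after the job is handed in: The tray rests flat and released on the stage, between the guides (within 18 mm of midway), within 6 mm of the back stop and square to it within 0.08 rad (4.5 degrees); all four vials stand upright (within 0.25 rad) on the tray's floor; everything is at rest (z of carrier in the frame of stage between 0.036 and 0.044 m and y of carrier in the frame of stage between -0.018 and 0.018 m and angle between carrier's own z axis and vertical below 0.05 rad and contact force between carrier and the fingers below 0.1 N and x of carrier in the frame of stage between 0.004 and 0.015 m and angle between the x axis of carrier and the x axis of stage, either way round below 0.08 rad and angle between each of vial_1_mid, vial_2_mid, vial_3_mid, vial_4_mid's own z axis and vertical below 0.25 rad and horizontal distance between each of vial_1_mid, vial_2_mid, vial_3_mid, vial_4_mid and handle below 0.075 m and z of vial_1_mid in the frame of carrier between 0.0175 and 0.026 m and z of vial_2_mid in the frame of carrier between 0.0175 and 0.026 m and z of vial_3_mid in the frame of carrier between 0.0175 and 0.026 m and z of vial_4_mid in the frame of carrier between 0.0175 and 0.026 m and linear speed of carrier below 0.01 m/s); the robot touches nothing.
It fails at once if the tray is tilted more than 0.3 rad (17 degrees) (angle between carrier's own z axis and vertical above 0.3 rad).
It fails at once if a bystander (dropper bottle, jar or aluminium block) is moved more than 30 mm (distance of any of dropper, jar, block from where it was at the start of the episode above 0.03 m).
It also fails if it takes over 58 s, if anything falls off the work surface, if the arm or the gripper's body presses on something with over 40 N, if the wrist force passes 120 N, or if a joint passes its speed limit or range.

## Working session

There is one attempt and no reset: what is moved stays moved. The work goes in short steps, Python scripts to look and compute and a tool call to move; the robot and the scene stay as the last step left them, time stands still between calls to the robot, and variables do not carry over. Pictures are saved under pics/ and viewed, at most 10 in all, crops included, and the job is handed in when it is done.

Besides the shell and the picture viewer there is one more tool, called after "Call:" as a command line: name --argument value ..., lists and objects as JSON in quotes. send_rows: Moves the arm, as the interface text tells. Its arguments: {"type":"object","properties":{"moves":{"type":"array","items":{"type":"array"}},"squeeze":{"type":"number"}},"required":["moves"]}

```bash
mkdir -p pics
cat > h.py <<'E'
import numpy as np, cv2, pickle
from station import r
def snap(n):
    f=r.grab_frame(n); pickle.dump(f,open(f'pics/{n}.pkl','wb')); return f
def load(n): return pickle.load(open(f'pics/{n}.pkl','rb'))
def ray(f,u,v,z):
    M=f['camera_from_world']; R,t=M[:3,:3],M[:3,3]; c=-R.T@t
    d=R.T@np.linalg.solve(f['mtx'],[u,v,1]); return c+d*(z-c[2])/d[2]
def proj(f,p):
    M=f['camera_from_world']; q=f['mtx']@(M[:3,:3]@np.array(p)+M[:3,3]); return q[:2]/q[2]
E
python3 - <<'E'
from h import *
a=snap('top');b=snap('scene')
for n,f in(('top',a),('scene',b)):
    cv2.imwrite(f'pics/{n}0.png',cv2.cvtColor(f['pixels'],cv2.COLOR_RGB2BGR))
    M=f['camera_from_world'];print(n,-M[:3,:3].T@M[:3,3])
print(r.sense()['ee_rot'])
E
```

```text
top [ 0.42053294 -0.13609426  0.93496505]
scene [0.06454432 0.20623657 0.74864746]
[[-9.59418871e-01  2.81984245e-01 -5.61356167e-04]
 [ 2.81984694e-01  9.59418355e-01 -1.02640002e-03]
 [ 2.49146775e-04 -1.14304140e-03 -9.99999316e-01]]
```

View pics/top0.png

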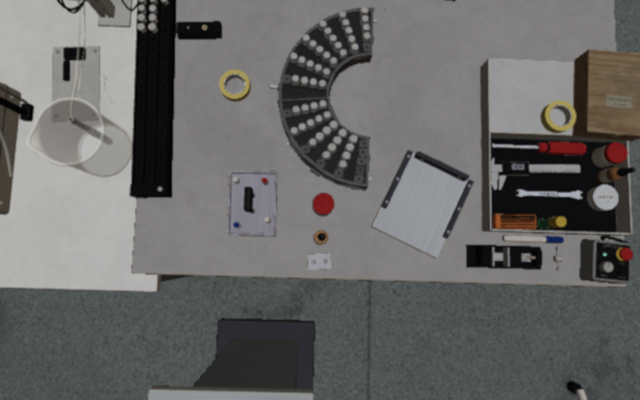

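View pics/scene0.png

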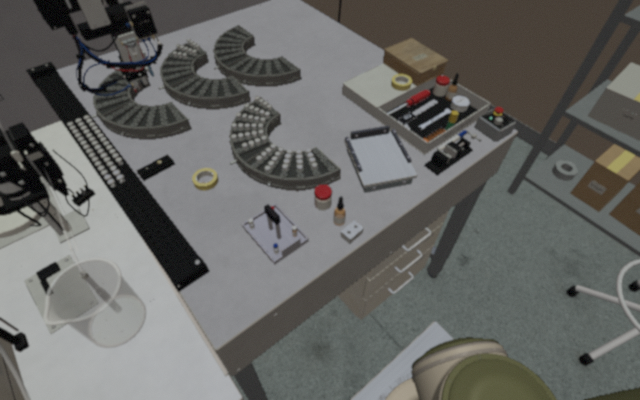

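The top view shows the tray at about (252,203), the stage at (423,203), the jar at (323,204), the dropper at (320,237) and the block at (319,261). I'll enlarge the tray-to-stage band.

Run:
```python
from h import *
f=load('top');im=cv2.cvtColor(f['pixels'],cv2.COLOR_RGB2BGR)
a=cv2.resize(im[160:245,215:290],None,fx=7,fy=7,interpolation=cv2.INTER_CUBIC)
cv2.imwrite('pics/c1.png',a)
cv2.imwrite('pics/c2.png',cv2.resize(im[140:265,360:485],None,fx=4.8,fy=4.8,interpolation=cv2.INTER_CUBIC))
```

```text
(no output)
```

View pics/c1.png

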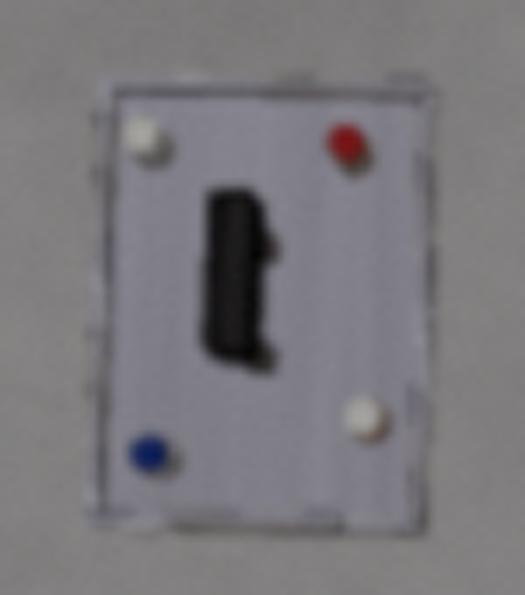

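View pics/c2.png

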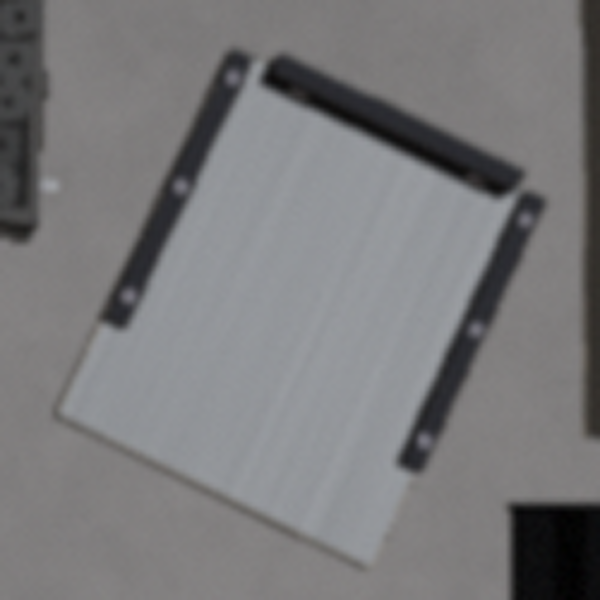

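Tray rim corners in crop 1 are (103,88), (435,88), (425,530) and (95,520), and the bar top spans (207..250,190..355). In crop 2 the stage's front corners are (57,412) and (370,567), and the guides and stop are clear.

Run:
```python
from h import *
f=load('top')
c1=lambda u,v,z:ray(f,215+(u+.5)/7-.5,160+(v+.5)/7-.5,z)[:2]
c2=lambda u,v,z:ray(f,360+(u+.5)/4.8-.5,140+(v+.5)/4.8-.5,z)[:2]
T=np.array([c1(u,v,.014) for u,v in((103,88),(435,88),(425,530),(95,520))])
print(T.round(4),T.mean(0));d=(T[0]+T[1]-T[2]-T[3])/2;e=(T[0]+T[3]-T[1]-T[2])/2
print('len',np.linalg.norm(d),np.linalg.norm(e),'yaw',np.degrees(np.arctan2(d[1],d[0])),np.degrees(np.arctan2(-e[0],e[1])))
print('handle',c1(228,272,.089))
a=c2(57,412,.04);b=c2(370,567,.04);w=a-b
print('front',a,b,np.linalg.norm(w),'yaw',np.degrees(np.arctan2(-w[0],w[1])))
g=[c2(235,48,.05),c2(103,318,.05),c2(546,203,.05),c2(421,472,.05)]
for i in(0,2): w=g[i]-g[i+1];print('guide',g[i],g[i+1],np.linalg.norm(w),np.degrees(np.arctan2(w[1],w[0])))
for n,u,v,z in(('jar',323,203,.051),('drop',320.5,236,.092),('block',319,261,.022)):print(n,ray(f,u,v,z)[:2])
yaw=np.radians(-26)
for y in(-24,-25,-26):
    c,s=np.cos(np.radians(y)),np.sin(np.radians(y));X=np.array([c,s]);Y=np.array([-s,c])
    m=(a+b)/2+.085*X; gm=sum(g)/4-.02*X; print(y,'stage',m,gm,'home',m+.01*X,'place',m-.03*X)
s=r.sense();print(s['ee_pos'],s['joints'])
```

```text
[[ 0.5784  0.0217]
 [ 0.5816 -0.0734]
 [ 0.4545 -0.0755]
 [ 0.4545  0.0178]] [ 0.51728489 -0.02736114]
len 0.12552522478163664 0.09425243638409475 yaw 1.3676740593018533 0.9760493508936762
handle [ 0.51777652 -0.02622367]
front [ 0.47834381 -0.26311967] [ 0.41966517 -0.3908055 ] 0.14052350367876965 yaw -24.681375191910053
guide [ 0.62881901 -0.33220419] [ 0.51614747 -0.27965169] 0.12432474131632616 -25.00538906712621
guide [ 0.5689757 -0.459893 ] [ 0.45813183 -0.40850424] 0.12217678636271798 -24.87309211887773
jar [ 0.51798713 -0.16721459]
drop [ 0.45285283 -0.16290066]
block [ 0.40650787 -0.16357664]
-24 stage [ 0.52665586 -0.3615352 ] [ 0.5247476  -0.36192855] home [ 0.53579131 -0.36560257] place [ 0.49924949 -0.3493331 ]
-25 stage [ 0.52604066 -0.36288514] [ 0.52489235 -0.36161092] home [ 0.53510373 -0.36711132] place [ 0.49885142 -0.35020659]
-26 stage [ 0.52540199 -0.36422413] [ 0.52504262 -0.36129586] home [ 0.53438993 -0.36860785] place [ 0.49843817 -0.351073  ]
[0.14793468 0.50350415 0.24779843] [ 6.08231053e+01  1.79558301e+01  8.58492775e+01 -6.04414006e-04
  7.62619190e+01 -1.27980653e+01]
```

Call:
send_rows --moves '[[[0,0,0.88],[18.5,-26.5,0],0],[[0,0,0.88],[18.5,-26.5,0],0],[[0,0,0.88],[18.5,-26.5,0],0],[[0,0,0.88],[18.5,-26.5,0],0],[[0,0,0.88],[18.5,-26.5,0],0],[[0,0,0.88],[18.5,-26.5,0],0],[[0,0,0.88],[18.5,-26.5,0],0],[[0,0,0.88],[18.5,-26.5,0],0],[[0,0,0.88],[18.5,-26.5,0],0],[[0,0,0.88],[18.5,-26.5,0],0],[[0,0,0.88],[18.5,-26.5,0],0],[[0,0,0.88],[18.5,-26.5,0],0],[[0,0,0.88],[18.5,-26.5,0],0],[[0,0,0.88],[18.5,-26.5,0],0],[[0,0,0.88],[18.5,-26.5,0],0],[[0,0,0.88],[18.5,-26.5,0],0],[[0,0,0.88],[18.5,-26.5,0],0],[[0,0,0.88],[18.5,-26.5,0],0],[[0,0,0.88],[18.5,-26.5,0],0],[[0,0,0.88],[18.5,-26.5,0],0]]'

```text
time_s: 2.1
ee_pos: [0.5185, -0.0275, 0.248]
ee_rot: [[-1.0, -0.022, -0.001], [-0.022, 1.0, 0.0], [0.001, 0.0, -1.0]]
force: [0.8, -0.2, 0.5]
gripper_width: 0.0855
grasp_force: 0.0
```

Call:
send_rows --moves '[[[0,0,0],[0,0,0],0],[[0,0,0],[0,0,-10],0],[[0,0,0],[0,0,-10],0],[[0,0,0],[0,0,-10],0],[[0,0,0],[0,0,0],0],[[0,0,0],[0,0,0],0]]'

```text
time_s: 2.7
ee_pos: [0.5179, -0.0259, 0.2182]
ee_rot: [[-1.0, -0.022, -0.0], [-0.022, 1.0, 0.0], [0.0, 0.0, -1.0]]
force: [-0.3, -0.1, 0.2]
gripper_width: 0.0853
grasp_force: 0.0
```

Run:
```python
from h import *
f=snap('wrist');im=cv2.cvtColor(f['pixels'],cv2.COLOR_RGB2BGR)
cv2.imwrite('pics/w1.png',cv2.resize(im,(800,500),interpolation=cv2.INTER_CUBIC))
s=r.sense();print(s['ee_pos'],s['ee_rot'],s['joints'])
```

```text
[ 0.51807741 -0.02604962  0.21857256] [[-9.99763008e-01 -2.17642936e-02  4.92615618e-04]
 [-2.17643692e-02  9.99763117e-01 -1.48546952e-04]
 [-4.89265906e-04 -1.59233216e-04 -9.99999868e-01]] [-1.58341286e+01  1.85554625e+01  8.95363473e+01 -5.12346860e-04
  7.18787141e+01 -1.07081072e+02]
```

View pics/w1.png

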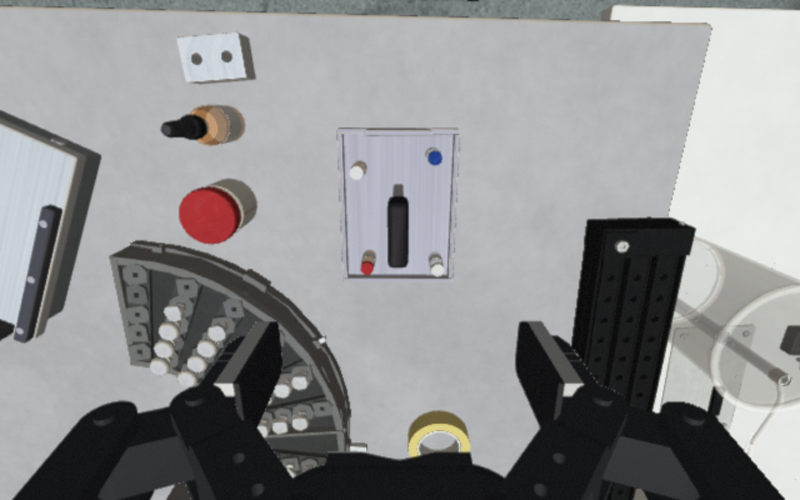

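The wrist view shows the bar top from (398,197) to (398,267), centred at u=398 of 800. The rim corners are (337,129), (460,129), (455,277) and (346,278).

Run:
```python
from h import *
f=load('wrist')
p=lambda u,v,z:ray(f,u*.8,v*.8,z)[:2]
for q in((398,197,.089),(398,267,.089),(398,267,.063)):print(q,p(*q))
c=np.array([p(337,133,.014),p(460,133,.014),p(453,277,.014),p(347,277,.014)]);print(c,c.mean(0))
print('cam',-f['camera_from_world'][:3,:3].T@f['camera_from_world'][:3,3])
for h in((.5175,-.0267),(.5185,-.0262)):print([ (proj(f,(h[0]+x,h[1],z))/.8).round() for x in(-.023,.023) for z in(.063,.089)])
```

```text
(398, 197, 0.089) [ 0.48941971 -0.02646473]
(398, 267, 0.089) [ 0.53685179 -0.02546129]
(398, 267, 0.063) [ 0.54710849 -0.02525374]
[[ 0.45546064 -0.07473222]
 [ 0.45341498  0.0210515 ]
 [ 0.57477318  0.02326959]
 [ 0.57673591 -0.06910915]] [ 0.51509618 -0.02488007]
cam [ 0.43644302 -0.02749315  0.34352923]
[array([398., 197.]), array([397., 205.]), array([396., 259.]), array([396., 272.])]
[array([398., 198.]), array([398., 206.]), array([397., 260.]), array([397., 273.])]
```

Call:
send_rows --moves '[[[0,0,0],[-2,0,-16],0],[[0,0,0],[0,0,-20],0],[[0,0,0],[0,0,-24],0.2],[[0,0,0],[0,0,-24],0.3],[[0,0,0],[0,0,-24],0.4],[[0,0,0],[0,0,-18],0.5],[[0,0,0],[0,0,-12],0.55],[[0,0,0],[0,0,-6],0.6],[[0,0,0],[0,0,0],0.65],[[0,0,0],[0,0,0],0.7],[[0,0,0],[0,0,0],0.7]]' --squeeze 60

```text
time_s: 3.85
ee_pos: [0.5165, -0.0264, 0.0751]
ee_rot: [[-1.0, -0.021, 0.002], [-0.021, 1.0, -0.0], [-0.002, -0.0, -1.0]]
force: [0.4, -0.3, -1.2]
gripper_width: 0.0255
grasp_force: 0.0
```

Call:
send_rows --moves '[[[0,0,0],[0,0,0],0.75],[[0,0,0],[0,0,0],0.8],[[0,0,0],[0,0,0],0.85],[[0,0,0],[0,0,0],0.9],[[0,0,0],[0,0,0],1],[[0,0,0],[0,0,0],1],[[0,0,0],[0,0,0],1]]'

```text
time_s: 4.55
ee_pos: [0.5162, -0.0264, 0.0747]
ee_rot: [[-1.0, -0.021, 0.001], [-0.021, 1.0, -0.0], [-0.001, -0.0, -1.0]]
force: [-1.8, -1.2, 5.2]
gripper_width: 0.0135
grasp_force: 59.0
```

Call:
send_rows --moves '[[[0,0,0],[0,0,2],1],[[0,0,0],[0,0,4],1],[[0,0,0],[0,0,7],1],[[0,0,0],[0,0,10],1],[[0,0,0],[0,0,13],1],[[0,0,0],[0,0,15],1],[[0,0,0],[0,0,15],1],[[0,0,0],[0,0,15],1],[[0,0,0],[0,0,15],1],[[0,0,0],[0,0,13],1],[[0,0,0],[0,0,10],1],[[0,0,0],[0,0,6],1],[[0,0,0],[0,0,3],1],[[0,0,0],[0,0,2],1],[[0,0,0],[0,0,0],1],[[0,0,0],[0,0,0],1]]' --squeeze 80

```text
time_s: 6.15
ee_pos: [0.5159, -0.0262, 0.2039]
ee_rot: [[-1.0, -0.021, -0.001], [-0.021, 1.0, 0.0], [0.001, 0.0, -1.0]]
force: [0.4, -0.2, -5.0]
gripper_width: 0.0128
grasp_force: 78.0
```

Run:
```python
from h import *
f=snap('wrist');im=cv2.cvtColor(f['pixels'],cv2.COLOR_RGB2BGR)
cv2.imwrite('pics/w2.png',im)
```

```text
(no output)
```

View pics/w2.png

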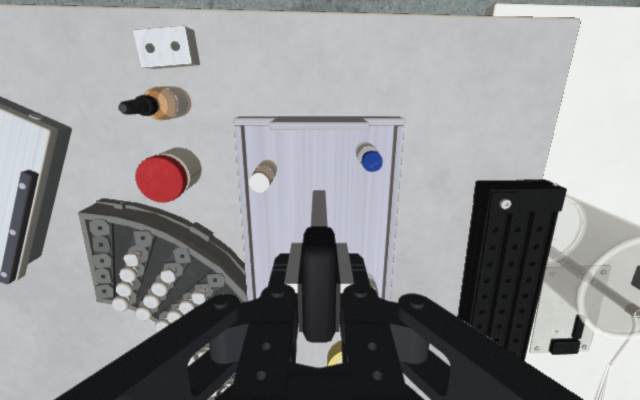

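The lift worked: the front vials stand at (262,178) and (370,158), and the tray's front edge is square to the image. Now I'll carry it.

Call:
send_rows --moves '[[[0,0,-0.5],[0,-2,0],1],[[0,0,-0.8],[0,-5,0],1],[[0,0,-1.1],[-1,-9,0],1],[[0,0,-1.2],[-1,-13,0],1],[[0,0,-1.2],[-1,-17,0],1],[[0,0,-1.2],[-1,-19,0],1],[[0,0,-1.2],[-1,-19,0],1],[[0,0,-1.2],[-1,-19,0],1],[[0,0,-1.2],[-1,-19,0],1],[[0,0,-1.2],[-1,-19,0],1],[[0,0,-1.2],[-1,-19,0],1],[[0,0,-1.2],[-1,-19,0],1],[[0,0,-1.2],[-1,-19,0],1],[[0,0,-1.2],[-1,-19,0],1],[[0,0,-1.2],[-1,-19,0],1],[[0,0,-1.2],[-1,-19,0],1],[[0,0,-1.2],[-1,-19,0],1],[[0,0,-1.2],[-1,-17,0],1],[[0,0,-1.2],[0,-13,0],1],[[0,0,-1.2],[0,-9,0],1]]'

```text
time_s: 8.2
ee_pos: [0.5, -0.3405, 0.2041]
ee_rot: [[-0.929, 0.37, -0.0], [0.37, 0.929, 0.0], [0.0, 0.0, -1.0]]
force: [-0.3, -0.5, -5.1]
gripper_width: 0.0128
grasp_force: 78.1
```

Call:
send_rows --moves '[[[0,0,-1.1],[0,-7,0],1],[[0,0,-0.8],[-1,-4,0],1],[[0,0,-0.7],[0,-1,0],1],[[0,0,-0.7],[0,0,0],1],[[0,0,0],[0,0,0],1],[[0,0,0],[0,0,0],1]]'

```text
time_s: 8.8
ee_pos: [0.4991, -0.3509, 0.2044]
ee_rot: [[-0.907, 0.42, 0.0], [0.42, 0.907, 0.0], [-0.0, 0.0, -1.0]]
force: [-0.8, -0.0, -4.8]
gripper_width: 0.0129
grasp_force: 78.1
```

Run:
```python
from h import *
f=snap('top');im=cv2.cvtColor(f['pixels'],cv2.COLOR_RGB2BGR)
w=snap('wrist');iw=cv2.cvtColor(w['pixels'],cv2.COLOR_RGB2BGR)
a=cv2.resize(im[120:270,340:500],None,fx=2.5,fy=2.5,interpolation=cv2.INTER_CUBIC)
b=cv2.resize(iw,(400,250)); cv2.imwrite('pics/m3.png',np.hstack([a,np.vstack([b,np.zeros((a.shape[0]-250,400,3),np.uint8)])]))
s=r.sense();print(s['ee_pos'],s['ee_rot'],s['joints'])
```

```text
[ 0.49907775 -0.35107767  0.20433366] [[-9.07371644e-01  4.20329275e-01 -3.75983638e-06]
 [ 4.20329274e-01  9.07371644e-01  2.77363690e-05]
 [ 1.50699768e-05  2.35868255e-05 -1.00000000e+00]] [-4.61125119e+01  3.06266047e+01  7.37296266e+01  9.76933731e-04
  7.56450634e+01 -1.11257376e+02]
```

View pics/m3.png

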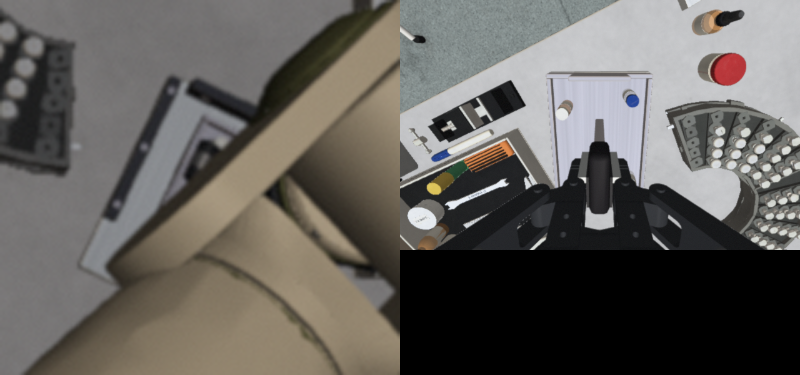

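The top view shows the tray over the stage. In the wrist view both front vials still stand. Now I'll lower it.

Call:
send_rows --moves '[[[0,0,0],[0,0,-2],1],[[0,0,0],[0,0,-5],1],[[0,0,0],[0,0,-8],1],[[0,0,0],[0,0,-10],1],[[0,0,0],[0,0,-10],1],[[0,0,0],[0,0,-10],1],[[0,0,0],[0,0,-10],1],[[0,0,0],[0,0,-9],1],[[0,0,0],[0,0,-7],1],[[0,0,0],[0,0,-5],1],[[0,0,0],[0,0,-4],1],[[0,0,0],[0,0,-3],1],[[0,0,0],[0,0,-2],1],[[0,0,0],[0,0,-1],1],[[0,0,0],[0,0,-1],1],[[0,0,0],[0,0,0],1],[[0,0,0],[0,0,0],1]]'

```text
time_s: 10.6
ee_pos: [0.4991, -0.3513, 0.1174]
ee_rot: [[-0.907, 0.421, 0.0], [0.421, 0.907, -0.0], [-0.0, -0.0, -1.0]]
force: [-0.2, 0.2, -4.7]
gripper_width: 0.0127
grasp_force: 78.1
```

Call:
send_rows --moves '[[[0,0,0],[0,0,-1],1],[[0,0,0],[0,0,-1],1],[[0,0,0],[0,0,-0.5],1],[[0,0,0],[0,0,-0.5],1],[[0,0,0],[0,0,0],1],[[0,0,0],[0,0,0],1]]'

```text
time_s: 11.2
ee_pos: [0.499, -0.3513, 0.1148]
ee_rot: [[-0.907, 0.421, 0.0], [0.421, 0.907, -0.0], [-0.0, -0.0, -1.0]]
force: [-4.2, 2.9, 3.0]
gripper_width: 0.0126
grasp_force: 79.1
```

Call:
send_rows --moves '[[[0,0,0],[0,0,0],0.8],[[0,0,0],[0,0,0],0.75],[[0,0,0],[0,0,0],0.65],[[0,0,0],[0,0,0],0.55],[[0,0,0],[0,0,0],0.5],[[0,0,0],[0,0,0],0.5],[[0,0,0],[0,0,0],0.5],[[0,0,0],[0,0,2],0.5],[[0,0,0],[0,0,6],0.5],[[0,0,0],[0,0,12],0.5],[[0,0,0],[0,0,20],0.5],[[0,0,0],[0,0,24],0.5],[[0,0,0],[0,0,24],0.5],[[0,0,0],[0,0,20],0.5],[[0,0,0],[0,0,10],0.5],[[0,0,0],[0,0,0],0.5],[[0,0,0],[0,0,0],0.5]]'

```text
time_s: 12.9
ee_pos: [0.4988, -0.3511, 0.2316]
ee_rot: [[-0.907, 0.421, -0.001], [0.421, 0.907, 0.001], [0.001, 0.0, -1.0]]
force: [-0.1, -0.7, -0.2]
gripper_width: 0.0427
grasp_force: 0.0
```

Run:
```python
from h import *
w=snap('wrist');iw=cv2.cvtColor(w['pixels'],cv2.COLOR_RGB2BGR)
cv2.imwrite('pics/w4.png',cv2.resize(iw,(800,500),interpolation=cv2.INTER_CUBIC))
s=r.sense();print(s['time_s'],s['ee_pos'],s['joints'],s['gripper_width'])
```

```text
12.95 [ 0.49875226 -0.35105903  0.23124359] [-4.61333760e+01  2.95204605e+01  7.14119906e+01  7.72367624e-05
  7.91701146e+01 -1.11252995e+02] 0.042579347604282454
```

View pics/w4.png

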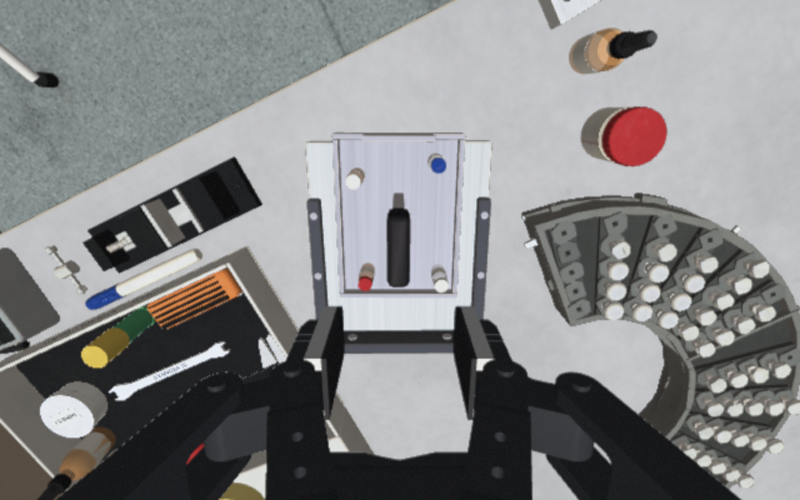

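The wrist view shows the tray on the stage, centred between the guides. All four vials stand at (354,180), (438,164), (366,283) and (441,282), and there is a gap to the stop at row ~333. I'll measure the gap while moving clear.

Call:
send_rows --moves '[[[0,0,0],[-4.5,2,0],0.6],[[0,0,0],[-9,4,0],0.8],[[0,0,0],[-14,6.5,0],1],[[0,0,0],[-14,6.5,0],1],[[0,0,0],[-14,6.5,0],1],[[0,0,0],[-14,6.5,0],1],[[0,0,0],[-14,6.5,0],1],[[0,0,0],[-9,4.5,0],1],[[0,0,0],[0,0,-10],1],[[0,0,0],[0,0,-25],1],[[0,0,0],[0,0,-25],1],[[0,0,0],[0,0,-25],1],[[0,0,0],[0,0,-25],1],[[0,0,0],[0,0,-20],1],[[0,0,0],[0,0,-15],1],[[0,0,0],[0,0,-10],1],[[0,0,0],[0,0,-4],1],[[0,0,0],[0,0,0],1],[[0,0,0],[0,0,0],1]]'

```text
time_s: 14.85
ee_pos: [0.4068, -0.3086, 0.0738]
ee_rot: [[-0.907, 0.421, 0.001], [0.421, 0.907, -0.001], [-0.001, -0.0, -1.0]]
force: [1.4, 0.1, 0.9]
gripper_width: -0.0
grasp_force: 0.0
```

Run:
```python
from h import *
f=load('wrist');p=lambda u,v,z:ray(f,u*.8,v*.8,z)[:2]
y=np.radians(-24.85);X=np.array([np.cos(y),np.sin(y)]);Y=np.array([-X[1],X[0]])
S=np.array([.5255,-.362])
for n,q in dict(trayback=(398,293,.054),trayfront=(398,134,.054),stagefront=(315,142,.04),stagefront2=(484,142,.04),stopbase=(399,331,.04),stoptop=(399,352,.064)).items():
    d=p(*q)-S;print(n,d@X,d@Y)
w=snap('wrist');iw=cv2.cvtColor(w['pixels'],cv2.COLOR_RGB2BGR)
cv2.imwrite('pics/w5.png',iw)
s=r.sense();d=s['ee_pos'][:2]-S;print(s['time_s'],s['ee_pos'],d@X,d@Y,s['force'],X)
```

```text
trayback 0.031800419832749484 -0.0018443350141551006
trayfront -0.09311585781674231 -0.0016904297232593986
stagefront -0.08655479924556352 -0.06430427368683005
stagefront2 -0.08642412814178467 0.0631589332480596
stopbase 0.07490840018449084 -0.00102736743596147
stoptop 0.08053424530573527 -0.001073305752947348
14.9 [ 0.4068144  -0.3085796   0.07390116] -0.1301462405078641 -0.0014026571651433572 [0.34574895 0.04923839 0.12439927] [ 0.90741109 -0.42024411]
```

View pics/w5.png

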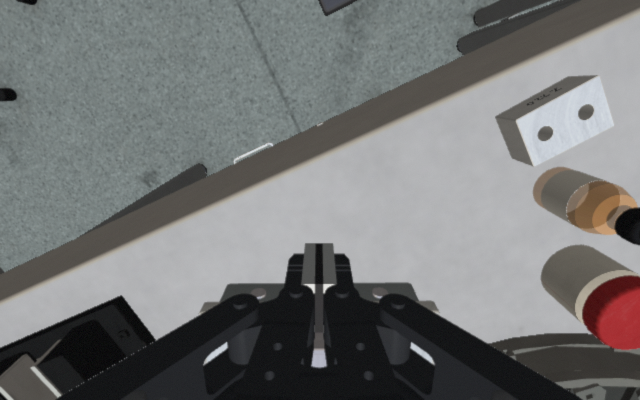

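Fingertips are in front of the tray's plate and clear of the block, dropper and jar (at right). The tray is at stage x ≈ -31 mm. Now I'll push.

Call:
send_rows --moves '[[[0,0,0],[3.6,-1.7,0],1],[[0,0,0],[3.6,-1.7,0],1],[[0,0,0],[3.6,-1.7,0],1],[[0,0,0],[2.7,-1.25,0],1],[[0,0,0],[2.7,-1.25,0],1],[[0,0,0],[2.7,-1.25,0],1],[[0,0,0],[2.7,-1.25,0],1],[[0,0,0],[2.7,-1.25,0],1],[[0,0,0],[2.7,-1.25,0],1],[[0,0,0],[2.7,-1.25,0],1],[[0,0,0],[2.7,-1.25,0],1],[[0,0,0],[2.7,-1.25,0],1],[[0,0,0],[2.7,-1.25,0],1],[[0,0,0],[2.7,-1.25,0],1],[[0,0,0],[2.7,-1.25,0],1],[[0,0,0],[2.7,-1.25,0],1]]'

```text
time_s: 16.5
ee_pos: [0.4519, -0.3293, 0.0733]
ee_rot: [[-0.907, 0.42, -0.002], [0.42, 0.907, 0.001], [0.002, 0.0, -1.0]]
force: [-4.6, 1.2, 3.5]
gripper_width: -0.0001
grasp_force: 2.8
```

Call:
send_rows --moves '[[[0,0,0],[1.8,-0.8,0],1],[[0,0,0],[1.8,-0.8,0],1],[[0,0,0],[1.4,-0.6,0],1],[[0,0,0],[1.4,-0.6,0],1],[[0,0,0],[0.9,-0.4,0],1],[[0,0,0],[0,0,0],1]]'

```text
time_s: 17.1
ee_pos: [0.4593, -0.3326, 0.0732]
ee_rot: [[-0.907, 0.42, -0.002], [0.42, 0.907, 0.001], [0.002, 0.0, -1.0]]
force: [-5.4, 2.3, 3.3]
gripper_width: 0.0001
grasp_force: 2.6
```

Call:
send_rows --moves '[[[0,0,0],[0.9,-0.4,0],1],[[0,0,0],[0.9,-0.4,0],1],[[0,0,0],[0.9,-0.4,0],1],[[0,0,0],[0.9,-0.4,0],1],[[0,0,0],[0,0,0],1]]'

```text
time_s: 17.6
ee_pos: [0.463, -0.3342, 0.0733]
ee_rot: [[-0.907, 0.421, -0.001], [0.421, 0.907, 0.001], [0.001, 0.0, -1.0]]
force: [-4.0, 2.2, 4.6]
gripper_width: -0.0001
grasp_force: 2.5
```

Call:
send_rows --moves '[[[0,0,0],[0.9,-0.4,0],1],[[0,0,0],[0.9,-0.4,0],1],[[0,0,0],[0,0,0],1]]'

```text
time_s: 17.9
ee_pos: [0.4641, -0.3347, 0.0732]
ee_rot: [[-0.907, 0.42, -0.003], [0.42, 0.907, 0.002], [0.004, 0.0, -1.0]]
force: [-9.7, 3.8, 6.8]
gripper_width: -0.0
grasp_force: 5.3
```

Call:
send_rows --moves '[[[0,0,0],[0.9,-0.4,0],1],[[0,0,0],[0.9,-0.4,0],1],[[0,0,0],[0,0,0],1]]'

```text
time_s: 18.2
ee_pos: [0.4642, -0.3348, 0.0733]
ee_rot: [[-0.908, 0.42, -0.008], [0.42, 0.908, 0.004], [0.009, 0.001, -1.0]]
force: [-20.8, 9.1, 15.9]
gripper_width: 0.0002
grasp_force: 11.4
```

It is firmly against the stop (23 N, no further travel). Backing off, then up and over for a look.

Call:
send_rows --moves '[[[0,0,0],[-1.8,0.8,0],1],[[0,0,0],[-1.8,0.8,0],1],[[0,0,0],[-4.5,2.1,0],1],[[0,0,0],[-9,4.2,0],1],[[0,0,0],[-14,6.5,0],1],[[0,0,0],[-14,6.5,0],1],[[0,0,0],[-5,2,5],1],[[0,0,0],[0,0,15],1],[[0,0,0],[0,0,25],1],[[0,0,0],[0,0,30],1],[[0,0,0],[0,0,30],1],[[0,0,0],[0,0,30],1],[[0,0,0],[0,0,25],1],[[0,0,0],[12,-5,10],1],[[0,0,0],[20,-9,0],1],[[0,0,0],[28,-13,0],1],[[0,0,0],[28,-13,0],1],[[0,0,0],[20,-9,0],1],[[0,0,0],[10,-5,0],1],[[0,0,0],[0,0,0],1]]'

```text
time_s: 20.2
ee_pos: [0.5358, -0.3674, 0.2429]
ee_rot: [[-0.907, 0.42, 0.0], [0.42, 0.907, -0.0], [-0.0, 0.0, -1.0]]
force: [0.8, -0.7, 0.1]
gripper_width: -0.0003
grasp_force: 0.0
```

Run:
```python
from h import *
w=snap('wrist');iw=cv2.cvtColor(w['pixels'],cv2.COLOR_RGB2BGR)
cv2.imwrite('pics/w6.png',cv2.resize(iw,(800,500),interpolation=cv2.INTER_CUBIC))
s=r.sense();print(s['time_s'],s['ee_pos'],s['force'])
```

```text
20.25 [ 0.5350753  -0.36719057  0.24314516] [-0.31964066  0.32126477 -0.86754578]
```

View pics/w6.png

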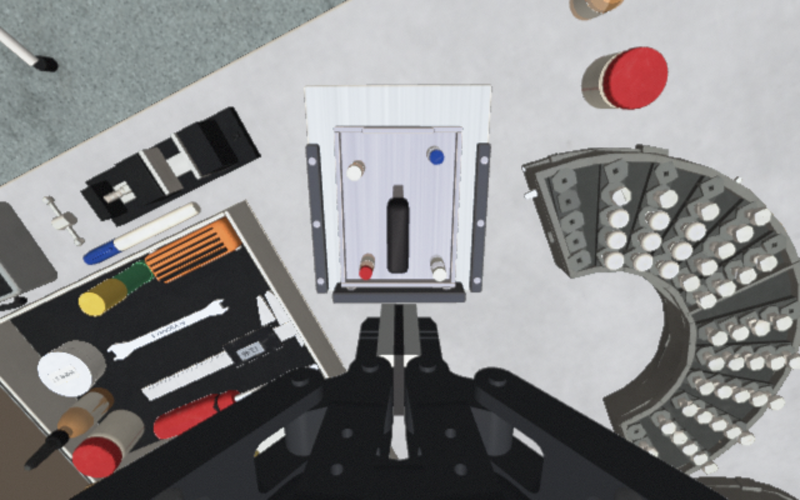

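The tray lies square against the stop: its rear rim at row ~287 meets the stop's edge at ~289. All four vials stand at (356,171), (437,157), (367,268) and (440,269). Handing in.

Run:
```python
from h import *
print(r.job_done())
```

```text
the job is handed in; nothing more can be done
None
```

The job is handed in: the last wrist picture shows the tray released on the stage, square against the back stop, all four vials standing. The jar is still in place; the dropper and block were cut off or out of that picture, though nothing came near them. The hand-in call gave no verdict.

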